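Back on their own mats

TASK

After dusting, the caddy, the jar, the butter dish and the shaker were each put on the wrong cork mat. Change them about so that each stands upright in the middle of the mat of its own shape and size (caddy on the square, jar on the large round, butter dish lengthwise on the oblong, shaker on the small round); the empty wooden board is a free spot to park something on meanwhile. Set them down gently, never tipping or dropping one, and leave the green glass where it stands.

Things in the scene. Friction and masses are not known exactly. Their poses are not given: they have to be found in the camera images.
- caddy: tea caddy: square block of white ceramic with a flat pale wooden top, 54 x 54 mm and 80 mm high, straight sides (top edges rounded 3 mm). Loose, 0.24 to 0.39 kg. Origin: centre of its underside; x and y along its sides, z up
- jar: sugar jar: thick round white ceramic jar with a flat pale wooden top, 66 mm in diameter, straight sides, 76 mm high. Loose, 0.24 to 0.39 kg. Origin: centre of its underside; z up
- butter_dish: butter dish: oblong white ceramic box with straight sides, 100 mm long (its x axis), 46 mm wide (its y axis), its flat top 68 mm up; a low wooden knob (30 x 12 mm along x, to 76 mm up) on top and a 106 x 52 mm foot 10 mm high below. All one piece; grip it across its width. Loose, 0.22 to 0.37 kg. Origin: centre of its underside; z up
- shaker: salt shaker: slim round shaker, white ceramic below and steel above, 40 mm in diameter, 78 mm high (a narrow 36 mm groove from 50 to 55 mm up). Loose, 0.11 to 0.19 kg. Origin: centre of its underside; z up
- mat_square: square cork mat, 100 x 100 mm, 6 mm thick, fixed to the table: the place of the caddy. Origin: centre of its underside, on the table top; x and y along its sides, z up
- mat_large_round: large round cork mat, 140 mm in diameter, 6 mm thick, fixed to the table: the place of the jar. Origin: centre of its underside, on the table top
- mat_oblong: oblong cork mat, 140 mm (its x axis) x 76 mm (its y axis), 6 mm thick, fixed to the table: the place of the butter dish. Origin: centre of its underside, on the table top
- mat_small_round: small round cork mat, 90 mm in diameter, 6 mm thick, fixed to the table: the place of the shaker. Origin: centre of its underside, on the table top
- board: empty dark wooden board, 110 x 110 mm square with a 33 mm stub of a handle towards its x axis, 6 mm thick, fixed to the table: the free spot, large enough for any one of the things. Origin: centre of the square's underside, on the table top
- glass: green drinking glass, 60 mm in diameter at the rim, 70 mm high, standing loose among the mats: not to be moved. Origin: centre of its underside
There are look-alikes about, which are no part of the job. What is shaped like the caddy but pink is not meant. Leave any blue look-alike of the shaker alone.

How it is judged (in metres and radians):
At the end, for the whole second after the job is handed in: Caddy, jar, butter dish and shaker each rest upright (within 0.1 rad) on their own mat, centre within 15 mm of the mat's centre, underside on the mat's surface (2 to 10 mm above the table), the butter dish's length within 0.25 rad of the mat's length (either way round), all at rest (horizontal distance between caddy and mat_square below 0.015 m and z of caddy in the frame of mat_square between 0.002 and 0.01 m and angle between each of caddy, jar, butter_dish, shaker's own z axis and vertical below 0.1 rad and linear speed of each of caddy, jar, butter_dish, shaker below 0.02 m/s and horizontal distance between jar and mat_large_round below 0.015 m and z of jar in the frame of mat_large_round between 0.002 and 0.01 m and horizontal distance between butter_dish and mat_oblong below 0.015 m and z of butter_dish in the frame of mat_oblong between 0.002 and 0.01 m and horizontal distance between shaker and mat_small_round below 0.015 m and z of shaker in the frame of mat_small_round between 0.002 and 0.01 m and angle between the x axis of butter_dish and the x axis of mat_oblong, either way round below 0.25 rad); the robot touches nothing.
It fails at once if the green glass is shifted by more than 30 mm or tipped (distance of glass from where it was at the start of the episode above 0.03 m or angle between glass's own z axis and vertical above 0.4 rad).
It fails at once if one of the four things is tipped over (angle between any of caddy, jar, butter_dish, shaker's own z axis and vertical above 0.8 rad).
It fails at once if one of the four things is dropped or slammed down: it moves faster than 0.6 m/s with its underside less than 30 mm above the table top ((linear speed of caddy above 0.6 m/s and height (world z) of caddy below 0.03 m) or (linear speed of jar above 0.6 m/s and height (world z) of jar below 0.03 m) or (linear speed of butter_dish above 0.6 m/s and height (world z) of butter_dish below 0.03 m) or (linear speed of shaker above 0.6 m/s and height (world z) of shaker below 0.03 m)).
It also fails if it takes over 136 s, if anything falls off the work surface, if the arm or the gripper's body presses on something with over 40 N, if the wrist force passes 120 N, or if a joint passes its speed limit or range.

ROBOT

A 6-joint arm with a two-finger parallel gripper is mounted at the origin on the work surface. World frame = base frame: x ahead of the robot, y to its left, z up, the work surface at z = 0. Lengths are in m, angles in degrees, forces in N, time in s.
With the tool pointing down it reaches from about 0.4 to 0.825 m from the base axis. Payload 7 kg.
Tool frame: the origin (TCP) lies midway between the tips of the shut fingers; the grasp point (between the pads) lies 19 mm behind it; z points along the fingers, y is the line along which they close (so a half turn about z gives the same grasp; the last joint's range is limited). The gripper opens to 88 mm and grips with 3 to 60 N. Pads are 19 mm wide; open, the fingers measure 130 mm over their backs; the gripper's body (78 mm by 193 mm) begins 47 mm behind the grasp point.
Start: joints at [16.507, 20.546, 0.682, 0, -70.136, -16.507], TCP at [0.675, -0, 0.191] pointing down, gripper open.
Joint ranges: [-176.03, 176.03], [-82.01, 121.73], [-58.28, 71.71], [-173.87, 95.51], [-174.79, -0.11], [-173.66, 173.66]. Speed limits (degrees/s): [136.94, 136.94, 172.46, 180, 180, 180].

INTERFACE

Orientations are given as a 3x3 rotation matrix whose columns are the frame's x, y, z axes.
In Python, from rig import robot gives the robot as it stands. Calls block until the motion is done:
- robot.goto(position, orientation): joint-space move of the TCP to a pose.
- robot.servo_line(position, ori=None, speed=0.15): straight line of the TCP; ori=None keeps the orientation; speed is the mean speed in m/s.
- robot.movej(angles): joint-space move.
- robot.move_gripper(opening): opening from 0.0 (shut) to 1.0 (fully open); the grip force is fixed at half the most; returns when the fingers have stopped.
- robot.dwell(seconds).
- robot.ik(position, orientation): joint angles nearest the present ones, or None.
- robot.grab_frame(name): name is "scene" or "side" or "wrist"; returns (picture, depth): 400x640x3 uint8, red, green, blue; 400x640 float32, m along the optical axis (not along the pixel's ray), 0 where there is no reading.
- robot.camera_info(name): a dict with "vfov" (degrees; the focal length in pixels is half the picture's height over the tangent of half this angle, whatever the lens; pixels are square), "cx", "cy" (the principal point, pixels), "view" (4x4, takes a point from world to camera coordinates); the wrist camera has in their place "T_tool_cam" (4x4, takes a point from camera to tool coordinates, whose origin is the TCP and whose axes are the flange's). Camera axes: x right, y down, z forward; pixel columns grow to the right and rows downward; lengths in m; the calibration is good to about 2 mm. A picture is of the moment at which its call begins: read the wrist's pose just before it. camera_info takes no time and is no camera call.
A pose or a line that the arm cannot do raises robot.Unreachable and nothing moves.
- robot.job_done(): hands the job in; it is judged then, once.
Readings, each from a call of its own:
- robot.read_t(): time.
- robot.read_qpos(): joint angles.
- robot.read_qvel(): joint speeds.
- robot.read_effort(): joint torques, N m.
- robot.read_position(): TCP position.
- robot.read_tcp_rot(): TCP orientation.
- robot.read_force(): force on the tool from outside, world axes, zero at the start.
- robot.read_ft_torque(): the same for the moment, N m.
- robot.read_grip_width(): opening from 0.0 (shut) to 1.0 (fully open).
- robot.read_finger_force(): force on a finger pad.
Only numpy, scipy, OpenCV 4.12 (cv2) and the standard library are available. Lean on these libraries where they do the work, as an engineer would, in place of code of your own. Each camera call takes 0.05 s, during which the arm holds its last target. There are 200 camera calls.

## Working session

There is one attempt and no reset: what is moved stays moved. The work goes in short steps, each a Python script; the robot and the scene stay as the last script left them, time stands still between calls to the robot, and variables do not carry over. Pictures are saved under pics/ and viewed, at most 14 in all, crops included, and the job is handed in when it is done.

```bash
mkdir -p pics; ls; python3 - <<'E'
from rig import robot
import cv2,numpy as np
for n in("scene","side"):
    p,d=robot.grab_frame(n); cv2.imwrite(f"pics/{n}0.png",p[:,:,::-1]); np.savez(f"{n}0.npz",p=p,d=d)
    i=robot.camera_info(n); print(n,i, (d>0).mean(), d[d>0].min(), d.max())
print(robot.camera_info("wrist"),robot.read_t())
E
```

```text
pics
scene {'vfov': 53.988030201135636, 'cx': 326.46198339266897, 'cy': 204.17783104572445, 'view': array([[-0.29054958,  0.95670316,  0.01732081,  0.14393775],
       [ 0.60725836,  0.1983524 , -0.76934622, -0.29404191],
       [-0.73947159, -0.21301502, -0.63859719,  1.46869684],
       [ 0.        ,  0.        ,  0.        ,  1.        ]])} 0.99591796875 0.56328136 2.8985462
side {'vfov': 52.0459373260608, 'cx': 317.48218943275174, 'cy': 208.554885764577, 'view': array([[ 0.88002112, -0.47484104,  0.00942412, -0.49485437],
       [-0.33913672, -0.64216489, -0.68746675,  0.21473076],
       [ 0.33248927,  0.60178919, -0.7261547 ,  0.90283543],
       [ 0.        ,  0.        ,  0.        ,  1.        ]])} 0.9959609375 0.5779575 2.688125
{'vfov': 65.51062290675199, 'cx': 322.4098581115708, 'cy': 199.78096173748716, 'T_tool_cam': array([[ 4.94047469e-04, -9.67473184e-01, -2.52973108e-01,
         6.77953087e-02],
       [ 9.99999850e-01,  5.37754540e-04, -1.03630392e-04,
        -3.48504499e-04],
       [ 2.36297062e-04, -2.52973019e-01,  9.67473305e-01,
        -1.93380588e-01],
       [ 0.00000000e+00,  0.00000000e+00,  0.00000000e+00,
         1.00000000e+00]])} 0.1
```

View pics/scene0.png

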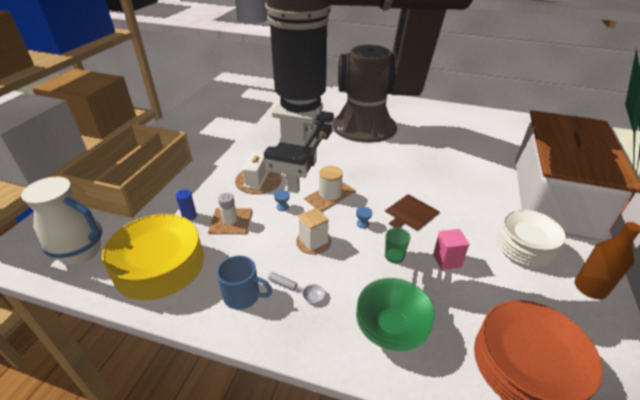

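View pics/side0.png

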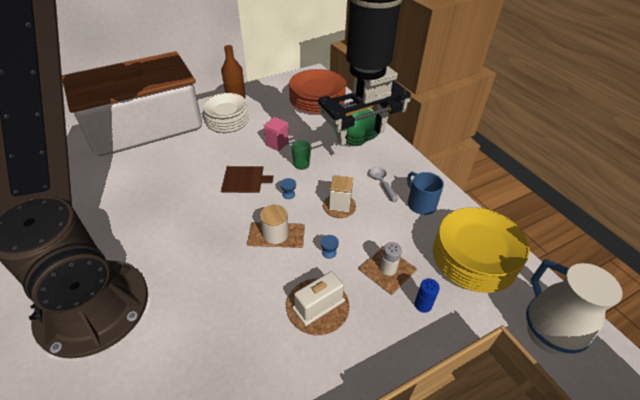

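Scene picture: candidates are the caddy (314,230) on the small round mat vs. the pink block (451,248). The shaker is at (229,212) on the square mat vs. the blue shaker (186,205). The jar (331,185) is on the oblong, the butter dish (255,175) on the large round, the board at (413,212) and the glass at (397,245). There are blue egg cups at (282,200) and (364,217). Side picture, same things: caddy (341,195), jar (273,225), butter dish (318,297), shaker (391,257), blue shaker (427,295), pink block (276,133).

I'll choose the white ones. Next come coarse positions from depth.

```bash
cat > h.py <<'E'
import cv2,numpy as np
from rig import robot
def cam(n):
    """K params and T_world_cam"""
    i=robot.camera_info(n); f=200/np.tan(np.radians(i['vfov']/2))
    if n=='wrist':
        T=np.eye(4);T[:3,:3]=robot.read_tcp_rot();T[:3,3]=robot.read_position();T=T@i['T_tool_cam']
    else: T=np.linalg.inv(i['view'])
    return f,i['cx'],i['cy'],T
def cloud(c,d):
    f,cx,cy,T=c; v,u=np.mgrid[:400,:640]
    P=np.stack([(u-cx)/f*d,(v-cy)/f*d,d],-1)@T[:3,:3].T+T[:3,3]
    P[d==0]=np.nan; return P
def onplane(c,uv,z):
    f,cx,cy,T=c; uv=np.asarray(uv,float).reshape(-1,2)
    r=np.c_[(uv-[cx,cy])/f,np.ones(len(uv))]@T[:3,:3].T
    return (T[:3,3]+r*((z-T[2,3])/r[:,2])[:,None])[:,:2]
def R(yaw):
    """tool down; closing axis (tool y) at angle yaw deg in world"""
    a=np.radians(yaw); y=np.array([np.cos(a),np.sin(a),0]); z=np.array([0,0,-1.]); return np.c_[np.cross(y,z),y,z]
E
python3 - <<'E'
from h import *
for n,px in(("scene",dict(caddy=(314,217),jar=(331,173),butter=(255,165),shaker=(229,203),board=(413,212),glass=(397,240),cup1=(282,195),cup2=(364,212),pink=(451,240),blue=(186,197),mug=(238,270),bowl=(395,300),spoon=(283,281))),
 ("side",dict(caddy=(342,183),jar=(274,213),butter=(320,287),shaker=(391,247),board=(242,180),glass=(301,150),cup1=(330,242),cup2=(289,185),pink=(276,126),blue=(429,285),mug=(425,185),bowl=(358,125)))):
    z=np.load(n+'0.npz'); P=cloud(cam(n),z['d'])
    for k,(u,v) in px.items(): print(n,k,np.round(P[v,u],3))
print(robot.read_tcp_rot())
E
```

```text
scene caddy [0.641 0.012 0.087]
scene jar [ 0.447 -0.003  0.082]
scene butter [ 0.462 -0.226  0.071]
scene shaker [ 0.647 -0.211  0.078]
scene board [0.453 0.235 0.008]
scene glass [0.601 0.211 0.033]
scene cup1 [ 0.535 -0.115  0.043]
scene cup2 [0.538 0.114 0.046]
scene pink [0.612 0.331 0.08 ]
scene blue [ 0.659 -0.327  0.077]
scene mug [ 0.81 -0.11  0.04]
scene bowl [0.792 0.235 0.05 ]
scene spoon [ 0.792 -0.011  0.017]
side caddy [0.638 0.009 0.086]
side jar [ 0.44  -0.004  0.084]
side butter [ 0.439 -0.238  0.082]
side shaker [ 0.628 -0.223  0.086]
side board [0.436 0.222 0.009]
side glass [0.631 0.231 0.039]
side cup1 [ 0.53  -0.121  0.048]
side cup2 [0.53  0.104 0.046]
side pink [0.594 0.324 0.08 ]
side blue [ 0.644 -0.338  0.078]
side mug [ 0.863 -0.063  0.04 ]
side bowl [0.852 0.263 0.037]
[[-1.27092749e-04 -9.99998793e-01 -1.54835915e-03]
 [-9.99999982e-01  1.27309955e-04 -1.40183294e-04]
 [ 1.40380247e-04  1.54834130e-03 -9.99998791e-01]]
```

```bash
python3 - <<'E'
from h import *
R0=R(180); print(R0)
for k,p in(("w1",(.55,-.12,.33)),("w2",(.53,.12,.33))):
    try: robot.goto(p,R0)
    except robot.Unreachable: print("unr",k); continue
    c=cam("wrist"); p_,d=robot.grab_frame("wrist")
    np.savez(k+'.npz',p=p_,d=d,f=c[0],cx=c[1],cy=c[2],T=c[3]); cv2.imwrite(f"pics/{k}.png",p_[:,:,::-1]); print(robot.read_t(),robot.read_position())
E
```

```text
[[-1.2246468e-16 -1.0000000e+00  0.0000000e+00]
 [-1.0000000e+00  1.2246468e-16  0.0000000e+00]
 [-0.0000000e+00  0.0000000e+00 -1.0000000e+00]]
1.0417 [ 0.55019584 -0.11922228  0.32809361]
2.0417 [0.53025411 0.11937042 0.32962125]
```

View pics/w1.png

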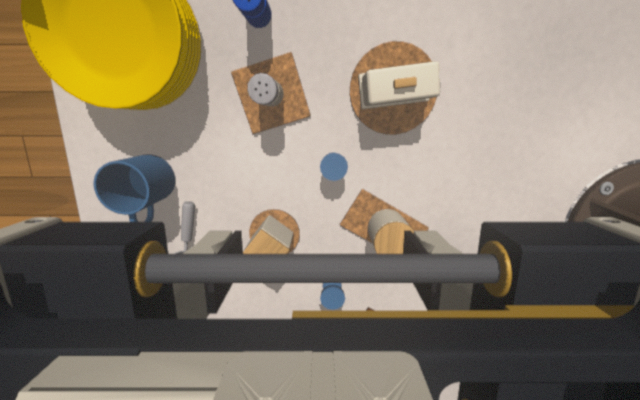

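View pics/w2.png

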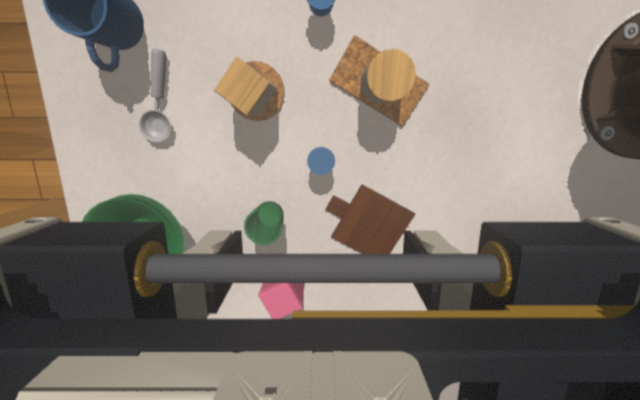

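w1: shaker (263,90) on the square mat, butter dish (400,85) on the large round mat. The blue shaker (252,10) is clearly distinct.
w2: caddy with wooden top (243,87) on the small round mat, jar (391,75) on the oblong mat, board (372,222). The glass (266,222) and the pink block (282,298) are also visible. The choice is confirmed, so I'll measure next.

```bash
cat > meas.py <<'E'
from h import *
from scipy.optimize import least_squares
def load(k):
    z=np.load(k+'.npz'); return (float(z['f']),float(z['cx']),float(z['cy']),z['T']),z['p'],z['d']
def near(P,xy,r): return np.hypot(P[...,0]-xy[0],P[...,1]-xy[1])<r
def circ(pts,r0):
    pts=cv2.convexHull(pts.astype(np.float32))[:,0]
    pts=np.concatenate([pts,])
    s=least_squares(lambda q:np.hypot(*(pts-q[:2]).T)-r0,pts.mean(0),loss='soft_l1',f_scale=.001)
    e=np.hypot(*(pts-s.x).T)-r0
    return s.x,np.sqrt(np.median(e**2))
def rect(pts):
    pts=pts.astype(np.float32); (c,s,a)=cv2.minAreaRect(pts); 
    if s[0]<s[1]: s=s[::-1]; a+=90     # a: direction of longer side, deg
    return np.array(c),s,(a+90)%180-90
def cork(c,p,xy,r,lo=(5,70,50),hi=(22,255,255)):
    m=cv2.inRange(cv2.cvtColor(p,cv2.COLOR_RGB2HSV),lo,hi)
    v,u=np.nonzero(m); q=onplane(c,np.c_[u,v],.006); return q[near(q,xy,r)]
def top(P,xy,r,z0,z1):
    m=near(P,xy,r)&(P[...,2]>z0)&(P[...,2]<z1)
    m=cv2.morphologyEx(m.astype(np.uint8),cv2.MORPH_OPEN,np.ones((3,3)))>0
    return P[m]
E
python3 - <<'E'
from meas import *
for k in('w1','w2'):
    c,p,d=load(k);P=cloud(c,d); t=P[near(P,(.55,0),.35)]; print(k,'table z',np.nanmedian(t[np.abs(t[:,2])<.015][:,2]))
    def T(n,xy,r,z0,z1,f):
        q=top(P,xy,r,z0,z1)
        if len(q)>20: print(k,n,len(q),np.median(q[:,2]).round(4),f(q[:,:2]))
    if k=='w1':
        T('shaker',(.64,-.215),.05,.077,.095,lambda q:circ(q,.02))
        T('butter',(.455,-.235),.09,.066,.08,rect)
        T('butterknob',(.455,-.235),.09,.0795,.095,rect)
        print('square',rect(cork(c,p,(.64,-.215),.09)))
        q=cork(c,p,(.455,-.235),.1); print('lround',circ(q,.07),rect(q))
    else:
        T('caddy',(.64,.012),.06,.078,.1,rect)
        T('jar',(.442,-.003),.06,.074,.1,lambda q:circ(q,.033))
        T('cup',(.535,.11),.05,.035,.06,rect); T('glass',(.61,.22),.06,.03,.09,rect)
        print('cup1?'); 
        q=cork(c,p,(.64,.012),.07); print('sround',circ(q,.045),rect(q))
        print('oblong',rect(cork(c,p,(.442,-.003),.1)))
        m=P[:,:,2]<.03
        print('board',rect(cork(c,p,(.45,.235),.09,(0,60,20),(15,255,160))))
E
```

```text
w1 table z -0.0003228868783727301
w1 shaker 726 0.0835 (array([ 0.63151298, -0.22600691]), np.float64(0.00043109149079609277))
w1 butter 2370 0.0733 (array([ 0.4402394 , -0.23435706]), (0.0986030250787735, 0.046030860394239426), 6.988650321960449)
w1 butterknob 192 0.0815 (array([ 0.43912199, -0.23405546]), (0.028633825480937958, 0.011452197097241879), 6.225393295288086)
square (array([ 0.63104093, -0.22458181]), (0.09918227046728134, 0.09907133877277374), -73.23297882080078)
lround (array([ 0.43815321, -0.23199315]), np.float64(0.0011263094277968733)) (array([ 0.44191882, -0.23106107]), (0.13745300471782684, 0.13087916374206543), -77.00915241241455)
w2 table z -0.0002995191221959459
w2 caddy 1740 0.0856 (array([0.63807184, 0.01052335]), (0.054090194404125214, 0.05385125055909157), 51.81143569946289)
w2 jar 2032 0.0815 (array([ 0.43933255, -0.00437741]), np.float64(0.0005216688243414702))
w2 cup 621 0.0435 (array([0.5333032 , 0.11489356]), (0.04203467443585396, 0.04174535721540451), -89.44802606105804)
w2 glass 836 0.0588 (array([0.62245995, 0.21299642]), (0.058615125715732574, 0.05724262073636055), 85.79574584960938)
cup1?
sround (array([0.6386667 , 0.00881957]), np.float64(0.0016210959367205305)) (array([0.63898671, 0.00751805]), (0.09741141647100449, 0.08749493211507797), -38.3385124206543)
oblong (array([ 0.43747246, -0.01123466]), (0.1391412764787674, 0.09304626286029816), -30.035308837890625)
board (array([0.4566319 , 0.22501817]), (0.14157168567180634, 0.1088181808590889), -28.794174194335938)
```

```bash
cat > act.py <<'E'
from h import *
ZC=.165
def ori(xyz,yaw):
    q=np.array(robot.read_qpos()); b=None
    for y in(yaw,yaw+180):
        j=robot.ik(xyz,R(y))
        if j is not None and (b is None or np.abs(np.array(j)-q).max()<b[0]): b=(np.abs(np.array(j)-q).max(),y)
    return R(b[1])
def fine(p,speed):
    """line to p, then one correction of the standing error"""
    p=np.array(p); robot.servo_line(p,speed=speed); robot.dwell(.2)
    e=p-robot.read_position()
    if np.abs(e).max()>.0008: robot.servo_line(p+e,speed=.05); robot.dwell(.2)
    return p-robot.read_position()
def hover(xy,yaw,speed=.3):
    p=[*xy,ZC]; o=ori(p,yaw); robot.servo_line(p,o,speed=speed)
def pick(xy,yaw,w,z=.036):
    hover(xy,yaw); robot.move_gripper((w+.02)/.088 if w<.066 else 1.0)
    e=fine([*xy,z],.12); robot.move_gripper(0.0)
    print('pick err',e.round(4),'width',robot.read_grip_width()*.088,'F',robot.read_finger_force(),'t',robot.read_t())
    z0=robot.read_position()[2]; p=robot.read_position(); robot.servo_line([*p[:2],ZC],speed=.15)
    return z0
def place(xy,yaw,w,z0):
    hover(xy,yaw,.25); fine([*xy,z0+.03],.12); e=fine([*xy,z0+.001],.04)
    print('place err',e.round(4),'width',robot.read_grip_width()*.088,'Fz',np.round(robot.read_force(),1),'t',robot.read_t())
    robot.move_gripper(min(1,(w+.022)/.088)); robot.dwell(.2)
    robot.servo_line([*xy,ZC],speed=.15)
E
python3 - <<'E'
from meas import *
import act
c,p,d=load('w2');P=cloud(c,d);low=(P[...,2]<.02)&(P[...,2]>.002); p2=p*low[...,None].astype(np.uint8)
q=cork(c,p2,(.64,.012),.07); print('sround',circ(q,.045)); print('oblong',rect(cork(c,p2,(.438,-.011),.1)))
c,p,d=load('w1');P=cloud(c,d);low=(P[...,2]<.02)&(P[...,2]>.002); p2=p*low[...,None].astype(np.uint8)
print('square',rect(cork(c,p2,(.64,-.215),.09)),'lround',circ(cork(c,p2,(.44,-.232),.1),.07))
B=(.442,.233)
z0=act.pick((.638,.0105),51.8-90,.054)
act.place(B,-29,.054,z0)
E
```

```text
sround (array([0.636395  , 0.00959947]), np.float64(0.000890812619537544))
oblong (array([ 0.44208944, -0.00366119]), (0.1386537253856659, 0.07515263557434082), -30.280628204345703)
square (array([ 0.63099951, -0.2246426 ]), (0.09908895939588547, 0.09895728528499603), -73.23375129699707) lround (array([ 0.43796961, -0.23217039]), np.float64(0.0011560205462413375))
pick err [-0.0004 -0.0001 -0.0007] width 0.0533570962313146 F 29.998756796121597 t 5.3583
place err [-0.0001 -0.0001 -0.0002] width 0.05396128022347586 Fz [-0.5  0.4 -4. ] t 9.95
```

```bash
python3 - <<'E'
import act
from h import *
z0=act.pick((.6313,-.2258),0,.040,.028)
act.place((.637,.0095),0,.040,z0)
p,d=robot.grab_frame("side"); cv2.imwrite("pics/s1.png",p[:,:,::-1])
E
```

```text
pick err [-0.0004  0.     -0.0008] width 0.03915833220173184 F 29.99983549118042 t 16.1083
place err [-0.0002 -0.0001 -0.0003] width 0.039447489516553996 Fz [-0.4  0.6 -1.9] t 21.0167
```

View pics/s1.png

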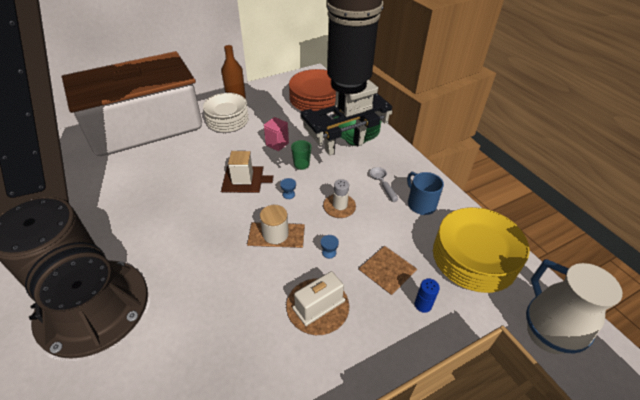

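Shaker (341,193) now stands on the small round mat and the caddy (240,168) on the board. The square mat (388,270) is free. Continuing.

```bash
python3 - <<'E'
import act
from h import *
B=(.442,.233)
z0=act.pick(B,-29,.054)
act.place((.631,-.2246),16.8,.054,z0)
z0=act.pick((.4393,-.0044),60,.066)
act.place(B,60,.066,z0)
z0=act.pick((.4397,-.2342),96.7,.046)
act.place((.442,-.0037),59.7,.046,z0)
p,d=robot.grab_frame("side"); cv2.imwrite("pics/s2.png",p[:,:,::-1])
E
```

```text
pick err [-0.0003 -0.0003 -0.0006] width 0.05378501413007984 F 29.99948412179947 t 26.4917
place err [-0.0001 -0.     -0.0002] width 0.05445000646973979 Fz [ 0.4  0.5 -3.8] t 32.6667
pick err [-0.0003 -0.0002 -0.0005] width 0.06528876105853629 F 30.000227268319577 t 38.0417
place err [-0.0001 -0.0001 -0.0002] width 0.06548579351705887 Fz [ 0.1  0.3 -4.3] t 42.4
pick err [-0.0004  0.0001 -0.0006] width 0.04511533754078175 F 29.999733567237854 t 48.4917
place err [-0.0002 -0.0001 -0.0002] width 0.0452287216609083 Fz [-0.1  0.4 -3.6] t 52.85
```

View pics/s2.png

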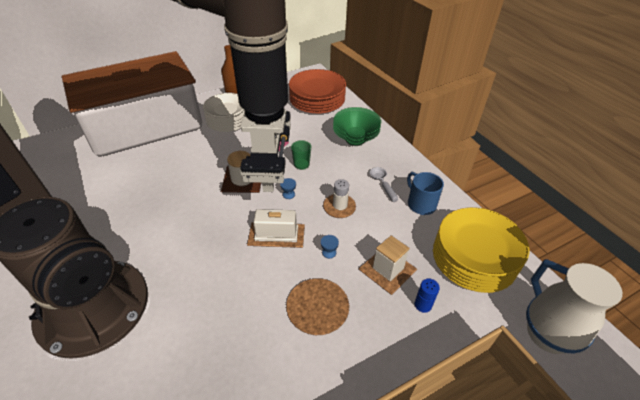

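Butter dish (275,226) is on the oblong, the caddy (390,260) on the square, and the jar on the board (238,170). The large round mat (318,305) is empty, so I'll re-measure it unobstructed, place the jar, then check from above.

```bash
python3 - <<'E'
import act
from meas import *
c=cam('side');p,d=robot.grab_frame("side"); m=circ(cork(c,p,(.44,-.232),.085),.07); print('lround side',m)
L=(m[0]+[.438,-.2322])/2 if np.hypot(*(m[0]-[.438,-.2322]))<.008 else np.array([.438,-.2322])
z0=act.pick((.442,.233),60,.066)
act.place(L,60,.066,z0)
for k,q in(("e1",(.55,-.12,.33)),("e2",(.53,.12,.33))):
    robot.servo_line(q,act.ori(q,180)if 0 else R(180),speed=.3); robot.dwell(.3)
    c=cam("wrist"); p,d=robot.grab_frame("wrist"); np.savez(k+'.npz',p=p,d=d,f=c[0],cx=c[1],cy=c[2],T=c[3]); cv2.imwrite(f"pics/{k}.png",p[:,:,::-1])
    P=cloud(c,d);low=(P[...,2]<.02)&(P[...,2]>.002); p2=p*low[...,None].astype(np.uint8)
    if k=='e1':
        print('caddy',rect(top(P,(.631,-.225),.06,.078,.1)[:,:2]),'mat',rect(cork(c,p2,(.631,-.225),.09)))
        print('jar',circ(top(P,(.438,-.232),.06,.074,.1)[:,:2],.033),'mat',circ(cork(c,p2,(.44,-.232),.1),.07))
    else:
        print('shaker',circ(top(P,(.637,.01),.05,.077,.1)[:,:2],.02),'mat',circ(cork(c,p2,(.637,.01),.07),.045))
        print('butter',rect(top(P,(.442,-.004),.09,.066,.08)[:,:2]),'mat',rect(cork(c,p2,(.442,-.004),.1)))
        print('glass',rect(top(P,(.61,.22),.06,.03,.09)[:,:2]))
print(robot.read_t())
E
```

```text
lround side (array([ 0.43624402, -0.23251943]), np.float64(0.00043190826070892043))
pick err [-0.0003 -0.0003 -0.0006] width 0.0653026373603288 F 30.000114657450467 t 58.2667
place err [-0.0002  0.     -0.0002] width 0.06537349666528336 Fz [ 0.3 -0.1 -3.7] t 63.5333
caddy (array([ 0.6313749 , -0.22518253]), (0.053977012634277344, 0.053914766758680344), 16.7701358795166) mat (array([ 0.63096577, -0.22467285]), (0.09901699423789978, 0.09893860667943954), -73.25360107421875)
jar (array([ 0.43737864, -0.23266277]), np.float64(0.0004531317767459825)) mat (array([ 0.43822464, -0.23169539]), np.float64(0.001052070423559745))
shaker (array([0.63681873, 0.00921068]), np.float64(0.0005652622816286999)) mat (array([0.63546226, 0.01024475]), np.float64(0.0009809133951116657))
butter (array([ 0.4422484 , -0.00366105]), (0.09983452409505844, 0.04621671140193939), -30.046390533447266) mat (array([ 0.44211528, -0.00342588]), (0.1387135088443756, 0.07474584877490997), -30.495929718017578)
glass (array([0.62269914, 0.21289587]), (0.05892752483487129, 0.05820265784859657), 0.42914700508117676)
69.2583
```

```bash
python3 -c "
import cv2;a=cv2.imread('pics/e1.png')[:240];b=cv2.imread('pics/e2.png')[:240];cv2.imwrite('pics/e.png',cv2.vconcat([a,b]))"
```

```text
(no output)
```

View pics/e.png

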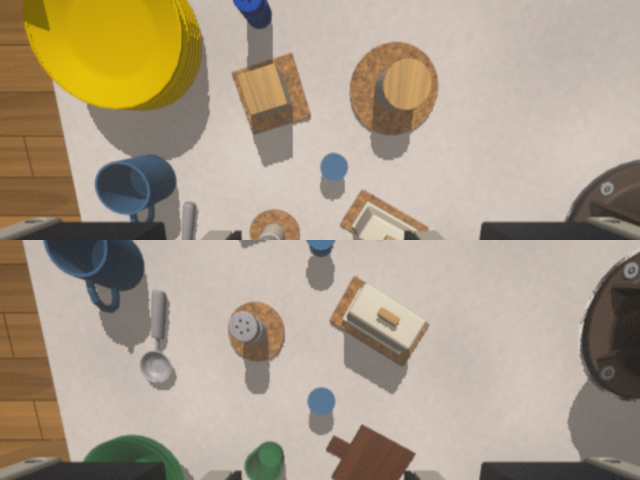

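All four stand upright on their own mats: caddy (263,90), jar (405,85), shaker (245,327) and butter dish (385,317). Each is within 2 mm of its mat's centre, and the glass has not moved.

```bash
python3 -c "
from rig import robot
print(robot.job_done())"
```

```text
the job is handed in; nothing more can be done
None
```

The job is handed in: the caddy, jar, butter dish and shaker each stand upright on their own mat, measured within about 2 mm of its centre, the glass has not moved, and the clock read 69 s of the 136 s just before hand-in.

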